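# Seat the slicing disc on the food processor's drive studs

## Robot

A 7-joint arm with a two-finger parallel gripper is mounted at the origin on a cart in front of the work surface, level with it; the furniture and walls round the work are solid. World frame = base frame: x ahead of the robot, y to its left, z up, the work surface at z = 0. Lengths are in mm, angles in rad, forces in N, time in s.
With the tool pointing down it reaches from about 400 to 900 mm from the base axis. Payload 5.5 kg.
Tool frame: the origin (TCP) lies at the very end of the fingers, on their centre line; the grasp point (between the pads) lies 19 mm behind it; z points along the fingers, y is the direction in which the jaws open and shut (so a half turn about z gives the same grasp; the last joint's range is limited). The gripper opens to 85 mm and grips with 20 to 120 N. Pads are 22 mm wide; open, the fingers measure 114 mm over their backs; the gripper's body (76 mm by 85 mm) begins 54 mm behind the grasp point. The pads swing forward as they close: fully open they stand 13 mm farther back than shut.
Start: joints at [1.509, 0.501, -0.427, 1.55, 0.221, 1.138, -0.21], TCP at [207.461, -616.003, 211.01] pointing down, gripper open.
Joint ranges: [-2.88, 2.88], [-0.31, 2.03], [-1.54, 1.56], [0.2, 2.42], [-1.41, 4.55], [0.19, 2.02], [-2.57, 2.57]. Speed limits (rad/s): [2.57, 2.57, 3.14, 3.14, 3.14, 3.14, 3.14].

## Interface

Orientations are given as a unit quaternion [w, x, y, z].
In Python, from workcell import telemetry, camera, camera_model, bot gives the robot as it stands. The module is installed in compiled form; this text tells all that it offers.
- The arm moves only by the tool apply_moves, never from a script. Its argument "targets" is a list of rows, each an object of numbers: "dx", "dy", "dz": the shift along the world's x, y, z in mm; "ax", "ay", "az": the turn, a rotation vector about the world's x, y, z in rad; "jaw": the finger opening in mm, from 0 to 85.4. A call has 1 to 12 rows; each row shifts and turns the commanded pose from where the row before left it; what a row does not reach is not made up. A row lasts 1/8 s, in which the tool goes at most 62.5 mm and 10.7 degrees, less where a joint would pass 70% of its speed; a pose out of reach is approached as far as the arm can. A call with a gripper value outside its range is refused whole. The fingers move at their own pace and stop on an object; "force" is the grip in N (left out, the last holds). Time passes only in rows, so rows that do not move let the fingers close. It gives the time, the measured TCP pose, the force and the opening at its end, in the units of the state.
- telemetry.get_state(): the state, without advancing time (a new reading comes with each control period).
- camera(name): name is "side" or "top" or "wrist"; returns the picture (480x640x3 uint8, red, green, blue); there is no depth.
- camera_model(name): a dict with "mtx" (3x3 intrinsics, pixels), "distortion" ([k1, k2, p1, p2, k3] as OpenCV has them; the pictures are not rectified), "rvec" (rotation vector, rad) and "tvec" (3), from world to camera coordinates, as OpenCV has them. Camera axes: x right, y down, z forward; pixel columns grow to the right and rows downward; lengths in mm; the calibration is good to about 2 mm. A picture is of the moment at which its call begins: read the wrist's pose just before it. camera_model takes no time and is no camera call; for the wrist camera it gives the pose at the moment of the call.
- bot.finish_job(): hands the job in, once; it reports no verdict.
The state is a dict: "time": time; "q": joint angles; "qd": joint speeds; "joint_efforts": joint torques, N m; "position": TCP position; "ee_rot": TCP orientation; "contact_force": force on the tool from outside, world axes, zero at the start; "torque": the same for the moment, N m; "grip_width": finger opening in mm.
Only numpy, scipy, OpenCV 4.12 (cv2) and the standard library are available. Lean on these libraries where they do the work, as an engineer would, in place of code of your own. Each camera call takes 0.05 s, during which the arm holds its last target.

## Task

The slicing disc has been put on the food processor's spindle but is riding on the tips of the three drive studs hidden under its hub. Turn the disc on the spindle until it drops over the studs, then press it down until it snaps fully home and sits level, without forcing it. Leave the lid, the china bowl and the onion where they are.

Things in the scene. Friction and masses are not known exactly. Their poses are not given: they have to be found in the camera images.
- processor: white food processor, fixed: round motor base 224 mm across, 89 mm high, black on top, control panel on its -x side, with a clear bowl on it. The white bowl handle reaches 161 mm from the axis, at -126 degrees from the processor's x axis, up to 193 mm high. Origin: centre of its underside; z up, along the spindle's axis.
- bowl_rim (a point): centre of the bowl's open mouth, level with its rim, 195 mm above the worktop; inside radius 102 mm, outside 108 mm. Below the disc's plate the bowl is free for 50 mm outside the hub.
- seat (a point): on the spindle's axis at the face of the drive flange (68 mm across), 150 mm above the worktop. From it rise a spindle, 16 mm thick, 28 mm tall, and round it at radius 26 mm three round-tipped studs, 10 mm thick, 14 mm tall, 120 degrees apart, all hidden under the disc's hub. The studs' angle differs each time, unrelated to the processor's yaw. Axes as the processor's.
- disc: slicing disc, 0.28 to 0.44 kg: steel plate 183 mm across, 3 mm thick, grey round hub 88 mm across. Origin: centre of the plate's underside; z up. Two blades stand 6 mm high along its +y and -y. Under the hub, 16 mm below the plate: blind bore and three blind sockets 13 mm wide, 120 degrees apart. Origin above seat: 30 mm riding on the stud tips, 23 mm dropped over the studs, 16 mm home.
- finger_hole_a (a point): middle of the finger hole on the disc's +x axis, 64 mm from its centre, at the plate's top face. The hole goes right through: a curved slot 36 mm wide (46 to 82 mm from the centre), reaching 34 degrees either way along the disc. Riding on the studs the disc turns freely with about 1 N here, either way, 20 to 100 degrees to the next match.
- finger_hole_b (a point): middle of the like finger hole on the disc's -x axis. When the sockets meet the studs the disc falls 7 mm and turning meets a firm stop: the spindle is braked and gives only on its rubber cushion, about 2 N per mm pushed here, to 0.15 rad (9 mm), then stops hard.
- hub_top (a point): middle of the hub's flat top (black spot 34 mm across), 19 mm above the disc's origin. Dropped over the studs, the disc rests on spring balls in the spindle; pressing straight down here with 8 to 14 N snaps it past them, 7 mm down, fully home. Pressed while it rides on the stud tips it does not give.
- lid: clear lid of the food processor with a feed chute and white pusher, 217 mm across and 111 mm high, standing loose on the worktop at the left. Origin: centre of its underside.
- mixing_bowl: white china bowl, 150 mm across and 67 mm high, loose, at the right. Origin: centre of its underside.
- onion: red onion, about 82 mm, loose, behind the bowl. Origin: its underside.

How it is judged (in metres and radians):
On the way:
1. the disc has been turned until it has dropped over the studs (z of disc in the frame of seat below 0.0255 m), for 0.1 s.
At the end, for the whole second after the job is handed in: the disc sits home on the drive flange: its origin 16 mm above the seat (at most 18 mm), centred within 4 mm, level within 0.04 rad and at rest (z of disc in the frame of seat between 0.013 and 0.018 m and horizontal distance between disc and seat below 0.004 m and angle between disc's own z axis and vertical below 0.04 rad and linear speed of disc below 0.02 m/s); the robot touches nothing.
It fails at once if the disc is forced: pushed or pressed with more than 40 N (contact force between any of the arm, the fingers and disc above 40 N).
It fails at once if the lid is moved by more than 30 mm (distance of lid from where it was at the start of the episode above 0.03 m).
It fails at once if the china bowl is moved by more than 30 mm (distance of mixing_bowl from where it was at the start of the episode above 0.03 m).
It fails at once if the onion is moved by more than 30 mm (distance of onion from where it was at the start of the episode above 0.03 m).
It also fails if it takes over 48 s, if anything falls off the work surface, if the arm or the gripper's body presses on something with over 40 N, if the wrist force passes 120 N, or if a joint passes its speed limit or range.

## Working session

There is one attempt and no reset: what is moved stays moved. The work goes in short steps, Python scripts to look and compute and a tool call to move; the robot and the scene stay as the last step left them, time stands still between calls to the robot, and variables do not carry over. Pictures are saved under pics/ and viewed, and the job is handed in when it is done.

Besides the shell and the picture viewer there is one more tool, called after "Emit:" as name(argument=value, ...) on one line, values as JSON. apply_moves: Moves the arm, as the interface text tells. Its arguments: {"type":"object","properties":{"targets":{"type":"array","items":{"type":"object","properties":{"dx":{"type":"number"},"dy":{"type":"number"},"dz":{"type":"number"},"ax":{"type":"number"},"ay":{"type":"number"},"az":{"type":"number"},"jaw":{"type":"number"}}}},"force":{"type":"number"}},"required":["targets"]}

```bash
mkdir -p pics; python3 - <<'E'
from workcell import telemetry, camera, camera_model, bot
import cv2, json
s=telemetry.get_state(); print(s)
for n in ["side","top","wrist"]:
    im=camera(n); cv2.imwrite(f"pics/{n}0.png",im[:,:,::-1]); print(n,camera_model(n))
E
```

```text
{'time': 0.0, 'q': array([ 1.50916824,  0.50183759, -0.42678388,  1.55145789,  0.22083023,
        1.13826812, -0.21029585]), 'qd': array([-0.00044301, -0.00013701,  0.00087796,  0.00104061,  0.00041208,
       -0.00217807, -0.00109533]), 'joint_efforts': array([ 3.58289744e-04, -5.69531035e+01, -5.81623569e+00, -2.80939311e+01,
        1.07336583e-02,  1.18562160e-02, -3.81410615e-06]), 'position': array([ 207.16150852, -615.34132652,  209.96187285]), 'ee_rot': array([-9.45058144e-04,  9.86833952e-01,  1.61733856e-01, -1.35130146e-04]), 'contact_force': array([-0.06127095,  0.69233193,  0.00530865]), 'torque': array([0.02807124, 0.0293065 , 0.02797637]), 'grip_width': 85.51663091425908}
side {'mtx': array([[438.67782044,   0.        , 320.91715406],
       [  0.        , 438.67782044, 229.30443835],
       [  0.        ,   0.        ,   1.        ]]), 'distortion': array([-0.09624816,  0.        ,  0.        ,  0.        ,  0.        ]), 'rvec': array([ 2.28265367, -0.08396481,  0.04364249]), 'tvec': array([-559.79794558,   91.8508024 , 1348.46939252])}
top {'mtx': array([[462.39218377,   0.        , 321.2487165 ],
       [  0.        , 462.39218377, 240.47094616],
       [  0.        ,   0.        ,   1.        ]]), 'distortion': array([-0.10691687,  0.        ,  0.        ,  0.        ,  0.        ]), 'rvec': array([ 2.11226907, -2.16647127,  0.11869852]), 'tvec': array([ -32.98967142,  564.7308992 , 1400.86955711])}
wrist {'mtx': array([[423.65564053,   0.        , 316.08927439],
       [  0.        , 423.65564053, 242.48615534],
       [  0.        ,   0.        ,   1.        ]]), 'distortion': array([0.01200106, 0.        , 0.        , 0.        , 0.        ]), 'rvec': array([-2.33584405,  1.67852069,  0.26665977]), 'tvec': array([-647.88203092,  -39.56314524,  380.2759916 ])}
```

View pics/top0.png

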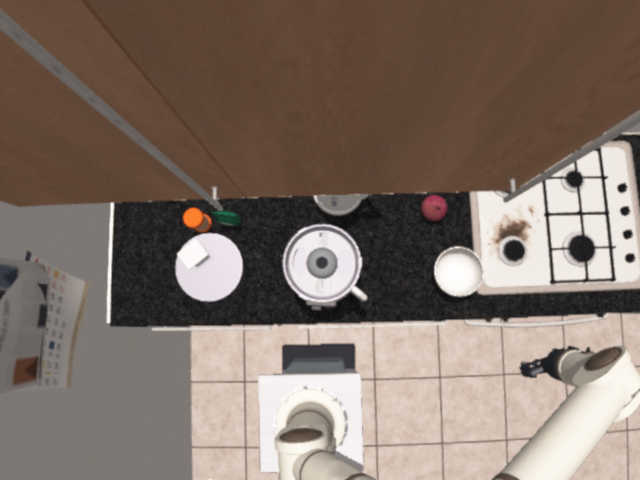

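View pics/side0.png

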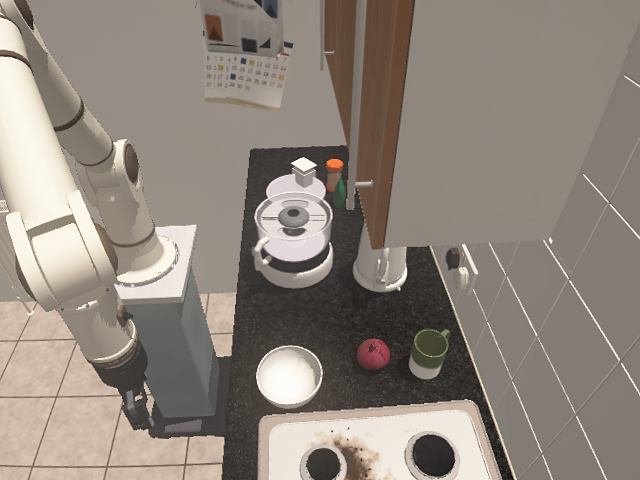

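```bash
cat > h.py <<'E'
import numpy as np, cv2
from scipy.spatial.transform import Rotation as R
from workcell import telemetry, camera, camera_model, bot
def ray(n,uv,z,m=None):
    m=m or camera_model(n)
    p=cv2.undistortPoints(np.array(uv,float).reshape(-1,1,2),m["mtx"],m["distortion"]).reshape(-1,2)
    Rm=cv2.Rodrigues(m["rvec"])[0]; C=-Rm.T@m["tvec"]
    d=np.c_[p,np.ones(len(p))]@Rm
    return C+d*((z-C[2])/d[:,2])[:,None]
def proj(n,X,m=None):
    m=m or camera_model(n)
    return cv2.projectPoints(np.array(X,float).reshape(-1,1,3),m["rvec"],m["tvec"],m["mtx"],m["distortion"])[0].reshape(-1,2)
def snap(n,f,box=None,k=1):
    im=camera(n)[:,:,::-1].copy()
    cv2.imwrite("pics/raw_"+f+".png",im)
    if box: im=cv2.resize(im[box[1]:box[3],box[0]:box[2]],None,fx=k,fy=k,interpolation=cv2.INTER_CUBIC)
    cv2.imwrite("pics/"+f+".png",im); return im
E
python3 - <<'E'
from h import *
for n in ["top","side"]:
    m=camera_model(n); Rm=cv2.Rodrigues(m["rvec"])[0]; print(n,-Rm.T@m["tvec"],Rm[2])
print(ray("top",[[322,263]],199),ray("side",[[293,215]],199))
im=cv2.imread("pics/top0.png"); cv2.imwrite("pics/t0z.png",cv2.resize(im[190:330,250:390],None,fx=4,fy=4,interpolation=cv2.INTER_CUBIC))
im=cv2.imread("pics/side0.png"); cv2.imwrite("pics/s0z.png",cv2.resize(im[170:310,230:430],None,fx=4,fy=4,interpolation=cv2.INTER_CUBIC))
E
```

```text
top [ 368.71377487  -80.5046259  1462.87866222] [ 0.13553864  0.02309023 -0.99050296]
side [ 482.41495586 -998.98932634  953.66458913] [ 0.05936258  0.75405726 -0.65412059]
[[479.27837118 -51.63430777 199.        ]] [[479.27965065 -64.01884512 199.        ]]
```

View pics/t0z.png

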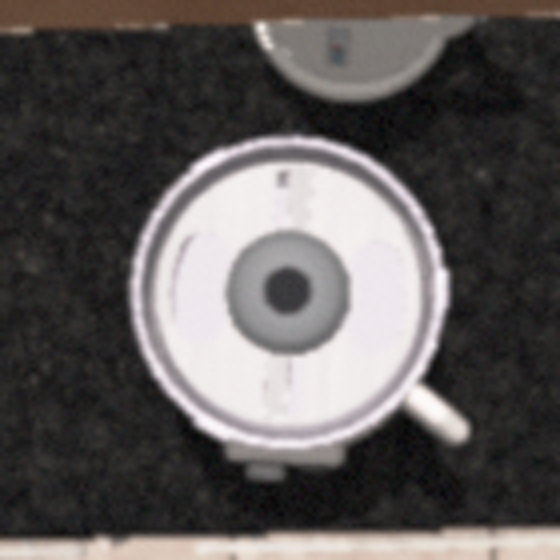

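View pics/s0z.png

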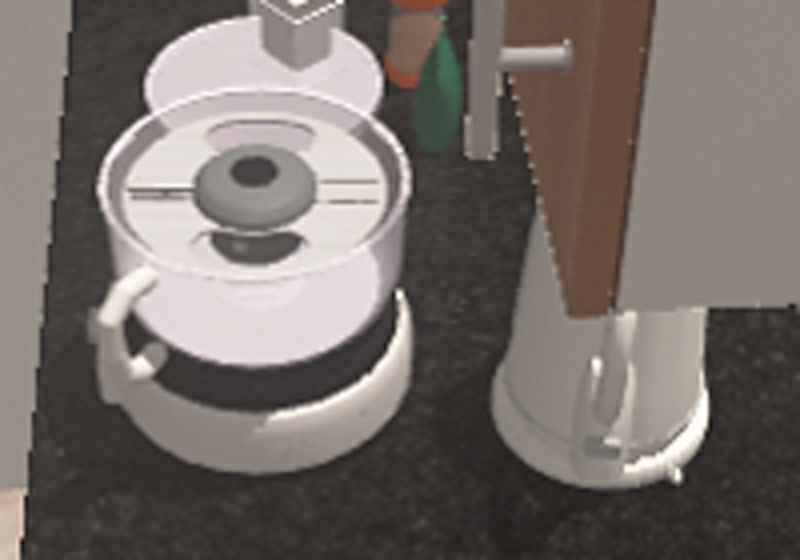

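```bash
python3 - <<'E'
from h import *
for n,box in [("top",(305,245,340,280)),("side",(280,205,305,222))]:
    im=cv2.imread(f"pics/{n}0.png"); x0,y0,x1,y1=box
    g=cv2.cvtColor(im,cv2.COLOR_BGR2GRAY)[y0:y1,x0:x1]
    c,l,s,ce=cv2.connectedComponentsWithStats((g<85).astype(np.uint8))
    i=1+np.argmax(s[1:,4]); p=ce[i]+[x0,y0]; print(n,s[i],p,ray(n,[p],199),ray(n,[p],192))
# rim circle in top: outside
print("rim", proj("top",[[479+108*np.cos(a),-54+108*np.sin(a),195] for a in np.arange(0,6.28,1.57)]))
# cabinet knob triangulate options
def tri(a,b):
    ms=[camera_model(n) for n in("top","side")]
    P=[np.c_[cv2.Rodrigues(m["rvec"])[0],m["tvec"]] for m in ms]
    u=[cv2.undistortPoints(np.array([[p]],float),m["mtx"],m["distortion"]).reshape(2,1) for p,m in zip((a,b),ms)]
    X=cv2.triangulatePoints(P[0],P[1],*u).ravel(); X=X[:3]/X[3]
    return X,proj("top",X),proj("side",X)
print(tri((512,187),(369,184))); print(tri((215,195),(369,184)))
for z in (400,500,600,800): print(z,ray("top",[[322,195]],z),ray("side",[[374,249]],z),ray("side",[[350,205]],z))
E
```

```text
top [12 12 10 11 85] [321.4        262.25882353] [[481.35933871 -50.03719596 199.        ]] [[481.98322688 -49.86845191 192.        ]]
side [ 8  4 11  7 57] [293.01754386 212.35087719] [[479.63971897 -52.42458072 199.        ]] [[479.61397686 -43.6445832  192.        ]]
rim [[321.96627884 224.49169958]
 [283.75529079 264.1658898 ]
 [323.78453042 302.71339368]
 [362.19174761 262.2669079 ]]
(array([ 595.43799974, -447.27496155,  562.28503824]), array([[511.98799681, 184.53284176]]), array([[365.88948372, 184.67553611]]))
(array([739.34535793, 288.97698258,  38.64108895]), array([[214.95664479, 188.91078847]]), array([[363.9730861 , 185.05617624]]))
400 [[622.13111654 -60.03907348 400.        ]] [[ 625.83756382 -422.84055346  400.        ]] [[ 598.30564616 -288.51452127  400.        ]]
500 [[598.28856982 -61.9645569  500.        ]] [[ 599.93332309 -526.90152904  500.        ]] [[ 577.37407629 -416.83676167  500.        ]]
600 [[574.44602309 -63.89004032 600.        ]] [[ 574.02908237 -630.96250462  600.        ]] [[ 556.44250642 -545.15900207  600.        ]]
800 [[526.76092964 -67.74100716 800.        ]] [[ 522.22060093 -839.08445577  800.        ]] [[ 514.57936669 -801.80348287  800.        ]]
```

Emit:
apply_moves(targets=[{"dz": 55, "jaw": 0}, {"dz": 55}, {"dx": 21, "dy": 42, "az": 0.075}, {"dx": 21, "dy": 42, "az": 0.075}, {"dx": 21, "dy": 42, "az": 0.075}, {"dx": 21, "dy": 42, "az": 0.075}, {"dx": 21, "dy": 42, "az": 0.075}], force=40)

```text
validation failed for argument at $.ta...
```

Emit:
apply_moves(targets=[{"dx": 21, "dy": 42, "az": 0.075}, {"dx": 21, "dy": 42, "az": 0.075}, {"dx": 21, "dy": 42, "az": 0.075}, {"dx": 21, "dy": 42, "az": 0.075}, {"dx": 21, "dy": 42, "az": 0.075}, {"dx": 21, "dy": 42, "az": 0.075}, {"dx": 20, "dy": 43, "az": 0.075}, {}])

```text
validation failed for argument at $.ta...
```

```bash
python3 - <<'E'
from h import *
s=telemetry.get_state(); print(s['position'],R.from_quat(s['ee_rot'],scalar_first=True).as_matrix(),s['q'])
snap("wrist","w1"); snap("side","s1",(200,100,400,250),4)
E
```

```text
[ 207.20894324 -615.51271341  210.22001479] [[ 9.47707452e-01  3.19140077e-01 -4.43238651e-04]
 [ 3.19140384e-01 -9.47706417e-01  1.40087191e-03]
 [ 2.70142547e-05 -1.46907210e-03 -9.99998921e-01]] [ 1.5091862   0.50162408 -0.42680719  1.55116421  0.22081819  1.13832209
 -0.21030742]
```

View pics/w1.png

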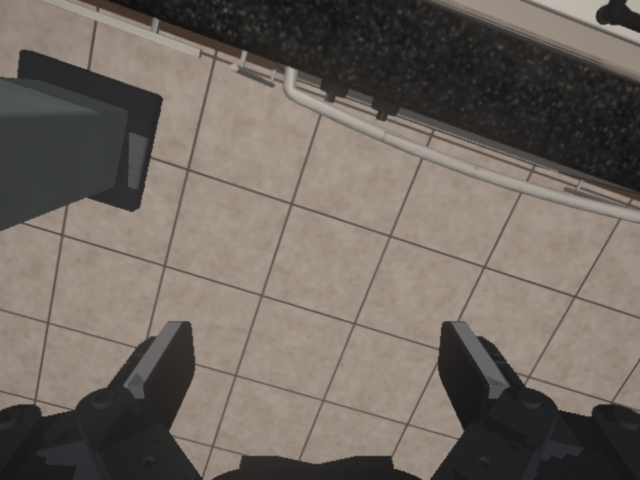

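View pics/s1.png

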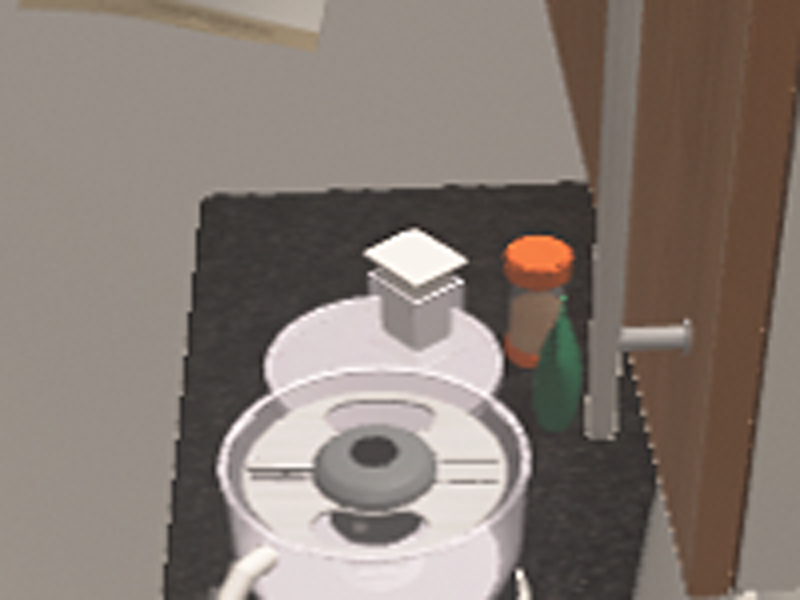

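Emit:
apply_moves(targets=[{"dx": 0, "dy": 0, "dz": 55, "ax": 0, "ay": 0, "az": 0, "jaw": 0}], force=40)

```text
time: 0.38
position: [205.7, -612.9, 261.2]
ee_rot: [-0.005, 0.987, 0.162, -0.001]
contact_force: [0.0, -1.4, 1.0]
grip_width: 69.6
```

All keys are needed in each row.

Emit:
apply_moves(targets=[{"dx": 0, "dy": 0, "dz": 55, "ax": 0, "ay": 0, "az": 0, "jaw": 0}, {"dx": 21, "dy": 42, "dz": 0, "ax": 0, "ay": 0, "az": 0.075, "jaw": 0}, {"dx": 21, "dy": 42, "dz": 0, "ax": 0, "ay": 0, "az": 0.075, "jaw": 0}, {"dx": 21, "dy": 42, "dz": 0, "ax": 0, "ay": 0, "az": 0.075, "jaw": 0}, {"dx": 21, "dy": 42, "dz": 0, "ax": 0, "ay": 0, "az": 0.075, "jaw": 0}, {"dx": 21, "dy": 42, "dz": 0, "ax": 0, "ay": 0, "az": 0.075, "jaw": 0}])

```text
time: 1.12
position: [313.0, -404.5, 321.1]
ee_rot: [0.0, 0.939, 0.344, -0.0]
contact_force: [1.5, 0.2, 0.6]
grip_width: -0.0
```

Emit:
apply_moves(targets=[{"dx": 21, "dy": 42, "dz": 0, "ax": 0, "ay": 0, "az": 0.075, "jaw": 0}, {"dx": 21, "dy": 42, "dz": 0, "ax": 0, "ay": 0, "az": 0.075, "jaw": 0}, {"dx": 21, "dy": 42, "dz": 0, "ax": 0, "ay": 0, "az": 0.075, "jaw": 0}, {"dx": 21, "dy": 42, "dz": 0, "ax": 0, "ay": 0, "az": 0.075, "jaw": 0}, {"dx": 21, "dy": 42, "dz": 0, "ax": 0, "ay": 0, "az": 0.075, "jaw": 0}, {"dx": 21, "dy": 42, "dz": 0, "ax": 0, "ay": 0, "az": 0.075, "jaw": 0}, {"dx": 20, "dy": 43, "dz": 0, "ax": 0, "ay": 0, "az": 0.075, "jaw": 0}, {"dx": 0, "dy": 0, "dz": 0, "ax": 0, "ay": 0, "az": 0, "jaw": 0}])

```text
time: 2.12
position: [459.7, -106.6, 321.5]
ee_rot: [0.0, 0.816, 0.578, 0.001]
contact_force: [-0.2, -0.4, -0.1]
grip_width: -0.1
```

```bash
python3 - <<'E'
from h import *
s=telemetry.get_state(); print(s['position'],R.from_quat(s['ee_rot'],scalar_first=True).as_matrix(),s['q'],s['grip_width'])
snap("wrist","w2"); print(camera_model("wrist")); snap("side","s2")
E
```

```text
[ 459.74265606 -106.57767522  321.45167118] [[ 3.31233610e-01  9.43547851e-01  1.32214617e-03]
 [ 9.43547927e-01 -3.31234868e-01  8.78818322e-04]
 [ 1.26714805e-03  9.56414107e-04 -9.99998740e-01]] [ 1.05558726  0.11256582 -0.94291355  1.8235318   0.09479772  1.25187808
 -0.25161003] -0.1029308211214043
{'mtx': array([[423.65564053,   0.        , 316.08927439],
       [  0.        , 423.65564053, 242.48615534],
       [  0.        ,   0.        ,   1.        ]]), 'distortion': array([0.01200106, 0.        , 0.        , 0.        , 0.        ]), 'rvec': array([-2.7908715 ,  0.48246862,  0.07594178]), 'tvec': array([-468.37919474,  -24.13553657,  500.77804364])}
```

View pics/w2.png

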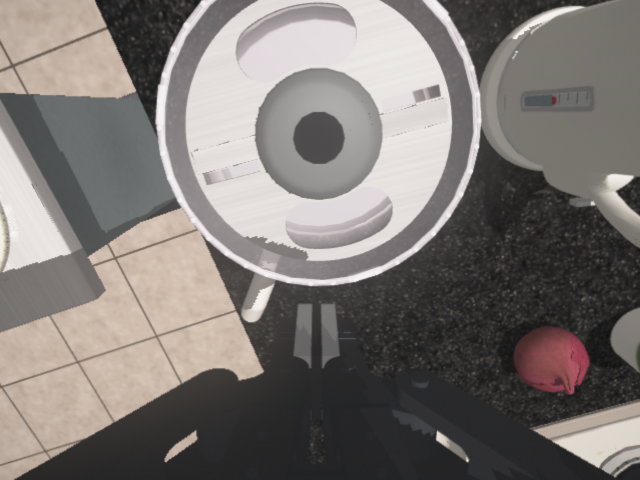

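View pics/s2.png

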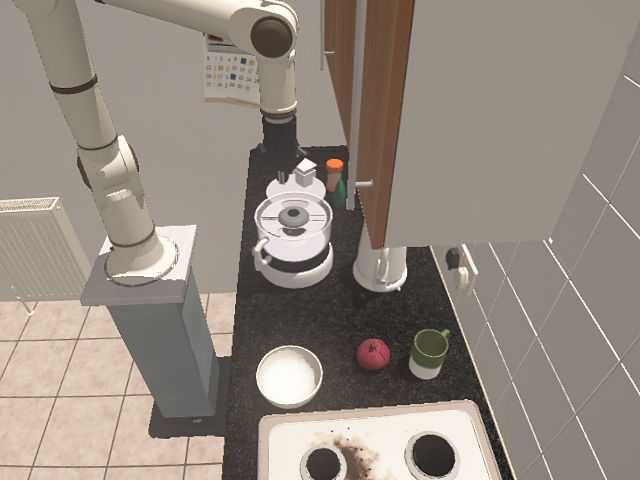

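```bash
python3 - <<'E'
from h import *
m=camera_model("wrist")
im=cv2.imread("pics/raw_w2.png"); g=cv2.cvtColor(im,cv2.COLOR_BGR2GRAY)
r=g[100:175,280:360]; c,l,s,ce=cv2.connectedComponentsWithStats((r<80).astype(np.uint8))
i=1+np.argmax(s[1:,4]); p=ce[i]+[280,100]; print("spot",s[i],p); c0=ray("wrist",[p],199,m)[0]; print(c0)
print("spot diam",ray("wrist",[[p[0]-s[i][2]/2,p[1]],[p[0]+s[i][2]/2,p[1]]],199,m))
# slots: extents (near slot ends; far slot ends), blades
for nm,uv,z in [("nearL",(287,220),183),("nearR",(392,205),183),("farL",(238,60),183),("farR",(356,22),183),("bladeL",(206,178),189),("bladeR",(440,92),189)]:
    X=ray("wrist",[uv],z,m)[0]; d=X-c0; print(nm,X,np.hypot(d[0],d[1]),np.degrees(np.arctan2(d[1],d[0])))
# rim ellipse circle: bright outer points
for uv in [(158,130),(481,130),(318,285)]: print(ray("wrist",[uv],195,m))
cv2.imwrite("pics/w2z.png",cv2.resize(im[170:370,220:420],None,fx=3,fy=3))
X=[[c0[0]+a*np.cos(t),c0[1]+a*np.sin(t),183] for a in (46,82) for t in np.radians(np.arange(-124,-55,8))]
print()
for q in proj("wrist",X,m).astype(int): cv2.circle(im,q.tolist(),1,(0,0,255),-1)
cv2.imwrite("pics/w2o.png",cv2.resize(im[0:300,120:520],None,fx=2,fy=2))
E
```

```text
spot [  15   13   47   50 1708] [317.18266979 138.985363  ]
[478.42120287 -55.43646182 199.        ]
spot diam [[463.95638602 -50.2320306  199.        ]
 [492.88376436 -60.64523899 199.        ]]
nearL [ 437.67675375 -103.50169061  183.        ] 63.01092248967599 -130.28763555450087
nearR [ 513.33653691 -118.7946925   183.        ] 72.3418685598875 -61.14180276274564
farL [446.3266097   8.1427135 183.       ] 71.2206040747381 116.78451893408572
farR [525.76301742   3.1871967  183.        ] 75.35237715467284 51.07722615352925
bladeL [396.40932362 -54.85219444 189.        ] 82.01396043757487 179.59182146571726
bladeR [563.86838943 -55.28491371 189.        ] 85.4473209478931 0.10161899981075652
[[381.66098466 -14.92520643 195.        ]]
[[581.638082   -86.92158119 195.        ]]
[[ 443.32493365 -154.990912    195.        ]]
```

View pics/w2o.png

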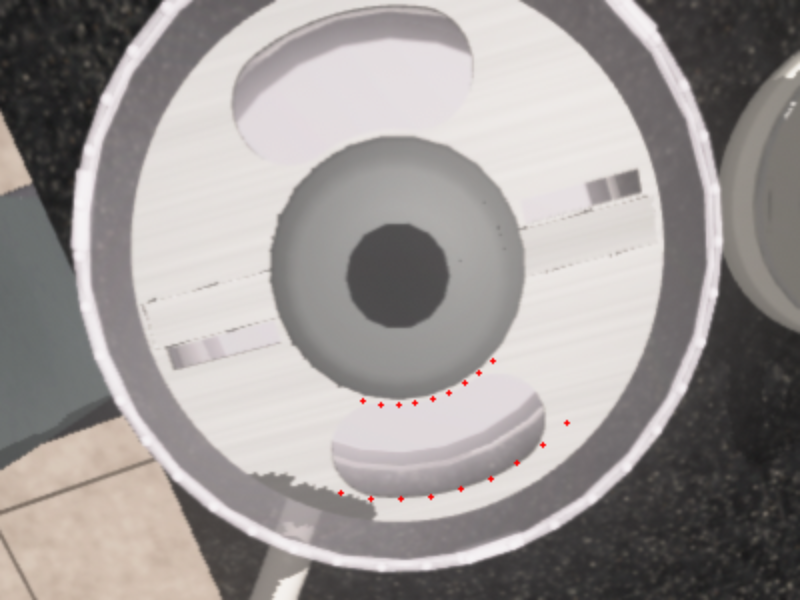

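Emit:
apply_moves(targets=[{"dx": -2, "dy": -6.5, "dz": 0, "ax": 0, "ay": 0, "az": 0, "jaw": 0}, {"dx": 0, "dy": 0, "dz": -40, "ax": 0, "ay": 0, "az": 0, "jaw": 0}, {"dx": 0, "dy": 0, "dz": -40, "ax": 0, "ay": 0, "az": 0, "jaw": 0}, {"dx": 0, "dy": 0, "dz": -30, "ax": 0, "ay": 0, "az": 0, "jaw": 0}, {"dx": 0, "dy": 0, "dz": 0, "ax": 0, "ay": 0, "az": 0, "jaw": 0}])

```text
time: 2.85
position: [454.0, -118.8, 209.0]
ee_rot: [-0.002, 0.819, 0.574, -0.001]
contact_force: [-0.7, -0.6, -0.2]
grip_width: -0.1
```

```bash
python3 - <<'E'
from h import *
s=telemetry.get_state(); print(s['position'],R.from_quat(s['ee_rot'],scalar_first=True).as_matrix()[:,0],s['contact_force'])
snap("wrist","w3")
E
```

```text
[ 454.00202947 -118.77359654  209.04076784] [3.41566732e-01 9.39857516e-01 1.28490339e-04] [-0.74584796 -0.59967623 -0.17305399]
```

View pics/w3.png

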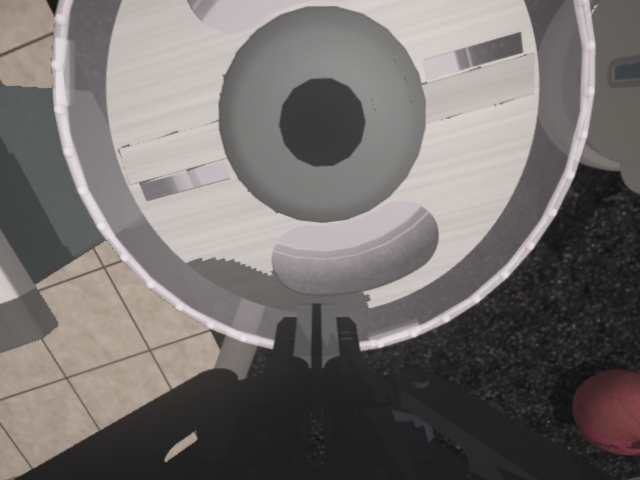

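```bash
cat >> h.py <<'E'
def spot(f,zt,lo=80):
    m=camera_model("wrist"); g=cv2.cvtColor(cv2.imread(f),cv2.COLOR_BGR2GRAY)
    c,l,s,ce=cv2.connectedComponentsWithStats((g<lo).astype(np.uint8))
    best=[(abs(s[i][2]/max(s[i][3],1)-1),i) for i in range(1,c) if s[i][4]>1000 and s[i][4]>.7*s[i][2]*s[i][3] and s[i][1]<300]
    for _,i in sorted(best)[:2]: print("spot",s[i],ce[i],ray("wrist",[ce[i]],zt,m)[0])
E
python3 - <<'E'
from h import *
s=telemetry.get_state(); print(s['position'],s['q'],np.abs(s['qd']).max())
spot("pics/raw_w3.png",199)
m=camera_model("wrist"); p=s['position']; print("tip px",proj("wrist",p,m),"on plate",proj("wrist",[p[0],p[1],183],m))
Rm=cv2.Rodrigues(m["rvec"])[0]; print(-Rm.T@m["tvec"])
for uv in [(272,255),(438,228),(190,0)]:
  print(ray("wrist",[uv],183,m))
E
```

```text
[ 455.57849844 -118.62789014  210.67527692] [ 0.99926022  0.24943897 -0.90826037  1.972534    0.22851973  1.02728316
 -0.36185484] 0.0381364743094975
spot [ 280   79   85   87 5781] [321.73032347 121.93392147] [482.29778245 -49.89620241 199.        ]
tip px [[317.43973063 303.85602935]] on plate [[317.39104675 278.47472111]]
[482.6842687  -43.40650149 373.49137676]
[[439.33973529 -99.86791103 183.        ]]
[[ 517.16477841 -113.85696422  183.        ]]
[[448.74682245  11.1055806  183.        ]]
```

Emit:
apply_moves(targets=[{"dx": 3, "dy": 7.5, "dz": 0, "ax": 0, "ay": 0, "az": 0, "jaw": 0}, {"dx": 0, "dy": 0, "dz": 0, "ax": 0, "ay": 0, "az": 0, "jaw": 0}, {"dx": 0, "dy": 0, "dz": -15, "ax": 0, "ay": 0, "az": 0, "jaw": 0}, {"dx": 0, "dy": 0, "dz": -8, "ax": 0, "ay": 0, "az": 0, "jaw": 0}, {"dx": 0, "dy": 0, "dz": -3, "ax": 0, "ay": 0, "az": 0, "jaw": 0}, {"dx": 0, "dy": 0, "dz": -3, "ax": 0, "ay": 0, "az": 0, "jaw": 0}])

```text
time: 3.65
position: [459.4, -109.9, 181.7]
ee_rot: [-0.0, 0.818, 0.575, -0.0]
contact_force: [0.0, 0.7, -0.4]
grip_width: 0.4
```

```bash
python3 - <<'E'
from h import *
snap("wrist","w4"); s=telemetry.get_state(); print(s['position'],s['contact_force'])
spot("pics/raw_w4.png",199)
E
```

```text
[ 459.26292008 -109.92346966  181.47286613] [ 0.61856763 -0.80222849 -0.53634716]
spot [ 268  107   99   99 7663] [316.92835704 155.95093305] [480.66606981 -49.88629122 199.        ]
```

View pics/w4.png

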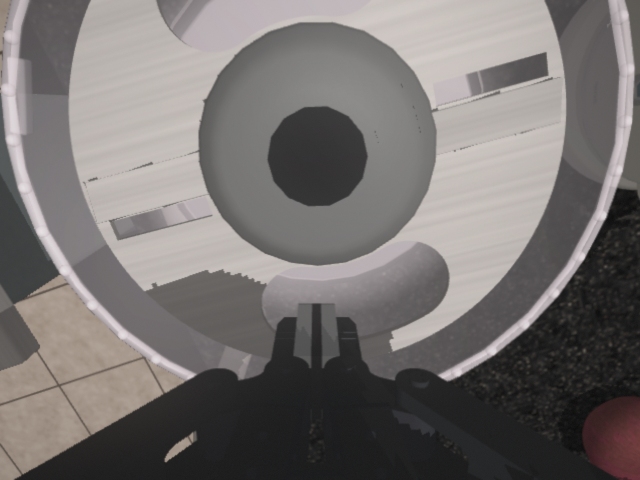

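Emit:
apply_moves(targets=[{"dx": 0, "dy": 0, "dz": -4, "ax": 0, "ay": 0, "az": 0, "jaw": 0}, {"dx": 0, "dy": 0, "dz": -4, "ax": 0, "ay": 0, "az": 0, "jaw": 0}, {"dx": 0, "dy": 0, "dz": -4, "ax": 0, "ay": 0, "az": 0, "jaw": 0}, {"dx": 0, "dy": 0, "dz": 0, "ax": 0, "ay": 0, "az": 0, "jaw": 0}])

```text
time: 4.2
position: [459.2, -109.9, 169.6]
ee_rot: [-0.0, 0.818, 0.575, -0.0]
contact_force: [-0.7, 0.1, -0.4]
grip_width: 0.1
```

```bash
python3 - <<'E'
import numpy as np
p=None
for k in range(0,131,4):
    a=np.radians(-109.7-k); q=np.array([480.8+64*np.cos(a),-50+64*np.sin(a)])
    if p is not None: print(k,(q-p).round(1),q.round(1))
    p=q
E
```

```text
4 [-4.2  1.7] [ 455.1 -108.6]
8 [-4.   1.9] [ 451.1 -106.7]
12 [-3.9  2.2] [ 447.2 -104.5]
16 [-3.7  2.5] [ 443.5 -102. ]
20 [-3.5  2.7] [439.9 -99.2]
24 [-3.3  3. ] [436.6 -96.3]
28 [-3.1  3.2] [433.5 -93.1]
32 [-2.9  3.4] [430.6 -89.7]
36 [-2.6  3.6] [427.9 -86.1]
40 [-2.4  3.8] [425.5 -82.3]
44 [-2.1  3.9] [423.4 -78.4]
48 [-1.8  4.1] [421.6 -74.3]
52 [-1.5  4.2] [420.  -70.1]
56 [-1.3  4.3] [418.8 -65.8]
60 [-1.   4.4] [417.8 -61.4]
64 [-0.6  4.4] [417.2 -57. ]
68 [-0.3  4.5] [416.9 -52.6]
72 [-0.   4.5] [416.8 -48.1]
76 [0.3 4.5] [417.1 -43.6]
80 [0.6 4.4] [417.7 -39.2]
84 [0.9 4.4] [418.6 -34.8]
88 [1.2 4.3] [419.8 -30.5]
92 [1.5 4.2] [421.3 -26.3]
96 [1.8 4.1] [423.1 -22.2]
100 [2.1 4. ] [425.2 -18.3]
104 [2.3 3.8] [427.6 -14.5]
108 [2.6 3.6] [430.2 -10.9]
112 [2.9 3.4] [433.   -7.4]
116 [3.1 3.2] [436.1  -4.2]
120 [3.3 3. ] [439.4  -1.2]
124 [3.5 2.8] [442.9   1.6]
128 [3.7 2.5] [446.6   4.1]
```

Emit:
apply_moves(targets=[{"dx": -4.2, "dy": 1.7, "dz": 0, "ax": 0, "ay": 0, "az": -0.07, "jaw": 0}, {"dx": -4.0, "dy": 1.9, "dz": 0, "ax": 0, "ay": 0, "az": -0.07, "jaw": 0}, {"dx": -3.9, "dy": 2.2, "dz": 0, "ax": 0, "ay": 0, "az": -0.07, "jaw": 0}, {"dx": -3.7, "dy": 2.5, "dz": 0, "ax": 0, "ay": 0, "az": -0.07, "jaw": 0}, {"dx": -3.5, "dy": 2.7, "dz": 0, "ax": 0, "ay": 0, "az": -0.07, "jaw": 0}, {"dx": 0, "dy": 0, "dz": 0, "ax": 0, "ay": 0, "az": 0, "jaw": 0}])

```text
time: 4.95
position: [440.1, -98.9, 170.1]
ee_rot: [0.0, 0.906, 0.424, -0.0]
contact_force: [0.4, -0.7, 0.1]
grip_width: -0.3
```

```bash
python3 - <<'E'
from h import *
snap("wrist","w5"); s=telemetry.get_state(); print(s['position'],s['contact_force'],s['q'])
spot("pics/raw_w5.png",199)
E
```

```text
[440.31462427 -99.02404131 170.16894111] [-0.88121574 -0.56281325 -0.10730973] [ 0.90284051  0.25257913 -0.83263484  2.06087849  0.23455161  0.92176404
 -0.75141539]
spot [ 266  105  107  109 9004] [319.14704576 159.14282541] [481.16661615 -50.0709831  199.        ]
```

View pics/w5.png

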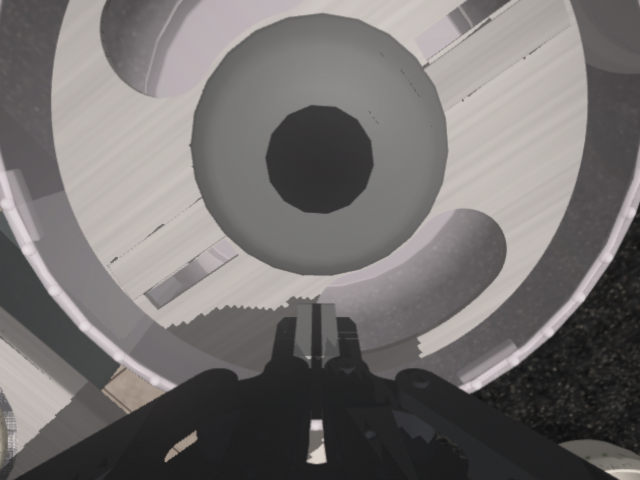

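Emit:
apply_moves(targets=[{"dx": -3.3, "dy": 3.0, "dz": 0, "ax": 0, "ay": 0, "az": -0.07, "jaw": 0}, {"dx": -3.1, "dy": 3.2, "dz": 0, "ax": 0, "ay": 0, "az": -0.07, "jaw": 0}, {"dx": -2.9, "dy": 3.4, "dz": 0, "ax": 0, "ay": 0, "az": -0.07, "jaw": 0}, {"dx": -2.6, "dy": 3.6, "dz": 0, "ax": 0, "ay": 0, "az": -0.07, "jaw": 0}])

```text
time: 5.5
position: [428.5, -85.9, 170.1]
ee_rot: [0.0, 0.956, 0.293, 0.0]
contact_force: [-0.5, -0.1, -0.4]
grip_width: 0.0
```

```bash
python3 - <<'E'
from h import *
snap("wrist","w6"); s=telemetry.get_state(); print(s['position'],s['contact_force'],s['torque'],s['q'])
spot("pics/raw_w6.png",199)
E
```

```text
[428.07640552 -85.34642805 170.04095105] [-1.13081768  0.56927825  0.1153331 ] [0.02338958 0.00236311 0.00132387] [ 0.86025729  0.21221329 -0.79781516  2.09321854  0.19227613  0.90817185
 -1.02460801]
spot [ 266  104  107  110 9011] [319.08312063 158.51703474] [480.87631368 -49.67293085 199.        ]
```

View pics/w6.png

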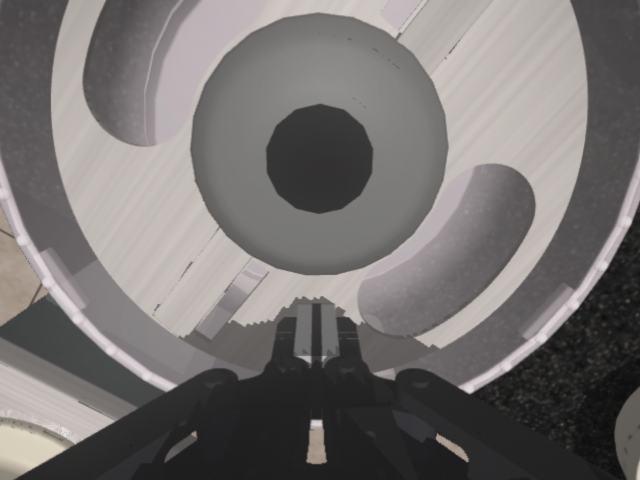

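```bash
python3 - <<'E'
from h import *
m=camera_model("wrist"); s=telemetry.get_state(); print(s['position'],s['contact_force'])
c=np.array([480.8,-50])
for nm,uv in [("slotL",(359,300)),("slotR",(536,205)),("far L",(84,85)),("farR",(150,146)),("tip",(316,303))]:
    X=ray("wrist",[uv],183,m)[0]; d=X[:2]-c; print(nm,X,np.hypot(*d),np.degrees(np.arctan2(d[1],d[0])))
for z in (170,183): print(proj("wrist",[*s['position'][:2],z],m))
snap("side","s6",(230,150,430,300),4); snap("top","t6",(250,190,400,330),4)
E
```

```text
[428.07640552 -85.34642805 170.04095105] [-1.13081768  0.56927825  0.1153331 ]
slotL [442.98968635 -94.06385621 183.        ] 58.06240817197838 -130.63223345459508
slotR [ 509.1348764  -124.97308636  183.        ] 80.14879225058904 -69.29671804124317
far L [455.86350217  27.00081571 183.        ] 80.93796725368391 107.94440039414624
farR [4.50305150e+02 3.97424714e-02 1.83000000e+02] 58.5995881411798 121.35865689809846
tip [432.60418399 -80.90648116 183.        ] 57.254233546207665 -147.32920714166667
[[318.7610497  302.73544538]]
[[318.95129928 317.36135333]]
```

View pics/s6.png

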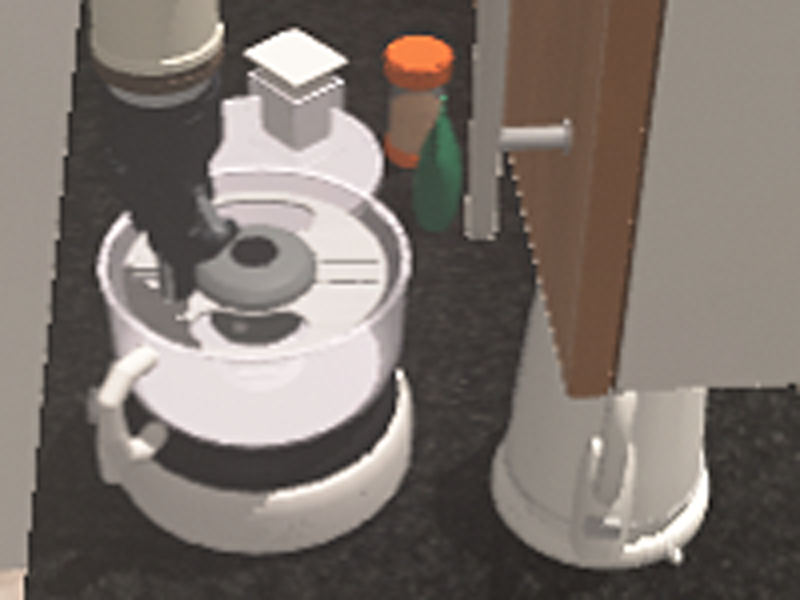

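View pics/t6.png

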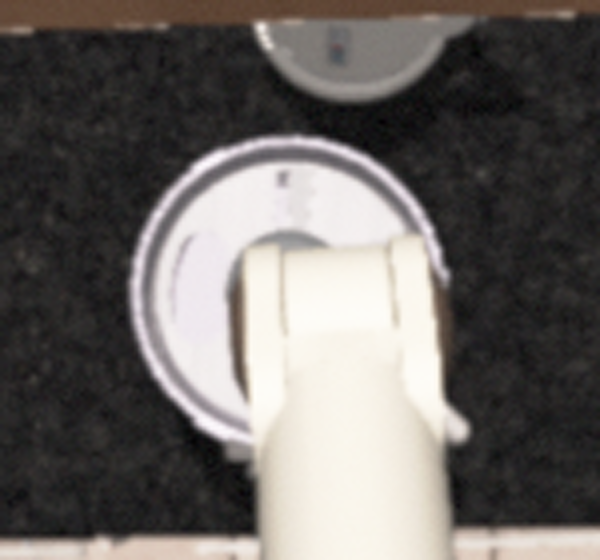

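```bash
python3 - <<'E'
from h import *
p=telemetry.get_state()['position']
for dz in (0,6,13,20): 
    q=proj("side",[p[0],p[1],p[2]+dz])[0]; print(dz,q,(q-[230,150])*4)
im=cv2.imread("pics/raw_s6.png"); cv2.imwrite("pics/s6z.png",cv2.resize(im[190:250,245:325],None,fx=9,fy=9,interpolation=cv2.INTER_NEAREST))
im=cv2.imread("pics/raw_w6.png"); cv2.imwrite("pics/w6z.png",cv2.resize(im[270:400,240:400],None,fx=4.5,fy=4.5,interpolation=cv2.INTER_NEAREST))
E
```

```text
0 [275.01924305 229.07869305] [180.0769722 316.3147722]
6 [274.87712908 227.4123049 ] [179.50851631 309.64921958]
13 [274.71031283 225.45433517] [178.84125132 301.81734066]
20 [274.54239357 223.48130766] [178.16957427 293.92523062]
```

View pics/s6z.png

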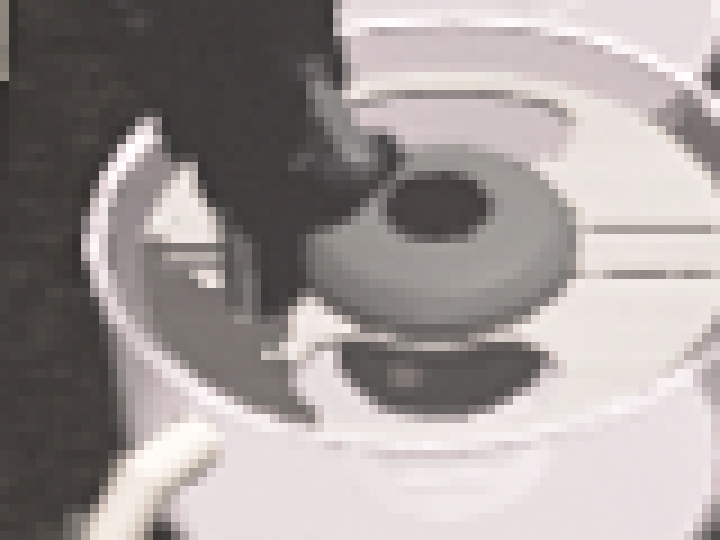

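View pics/w6z.png

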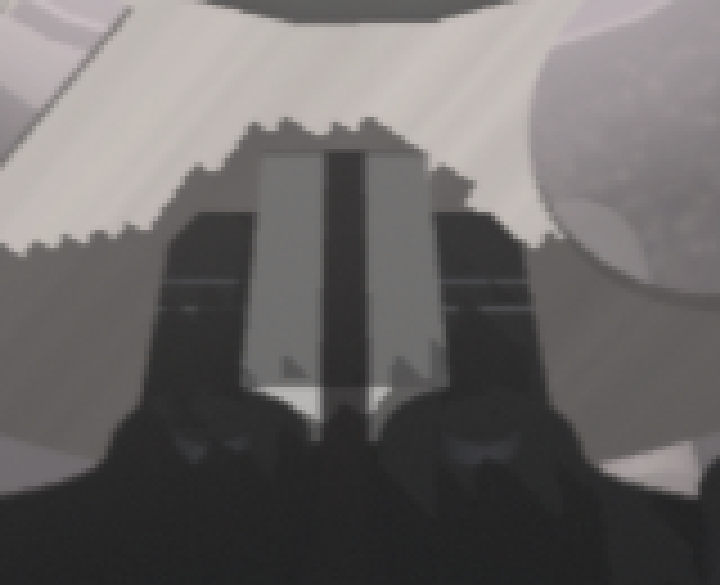

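```bash
python3 - <<'E'
from h import *
m=camera_model("wrist"); s=telemetry.get_state(); T=R.from_quat(s['ee_rot'],scalar_first=True).as_matrix()
Rm=cv2.Rodrigues(m["rvec"])[0]; C=-Rm.T@m["tvec"]; 
Ct=T.T@(C-s['position']); print("cam in tool",Ct, "axis",T.T@Rm[2])
def at(uv,d):
    p=cv2.undistortPoints(np.array([[uv]],float),m["mtx"],m["distortion"]).ravel()
    return Ct+T.T@(Rm.T@(np.array([*p,1])*d))
for d in (138,143.5,149): print(d,at((190,322),d),at((441,322),d),at((190,352),d))
# shut
for d in (125,135,145,155,165,175): print(d,at((316,303),d), at((297,303),d)[1]-at((335,303),d)[1])
E
```

```text
cam in tool [  79.52628994   -1.08676399 -162.80150041] axis [-3.07896059e-01 -2.12436060e-04  9.51419977e-01]
138 [ 12.44860154 -42.13719521 -39.47181803] [ 12.41266947  39.50245401 -39.46521751] [  3.17772998 -42.12555397 -42.47203077]
143.5 [  9.7752154  -43.77326312 -34.5565046 ] [  9.73785126  41.12014023 -34.54964102] [  0.13485259 -43.76115792 -37.67629104]
149 [  7.10182927 -45.40933103 -29.64119117] [  7.06303305  42.73782646 -29.63406453] [ -2.9080248  -45.39676186 -32.88055131]
125 [ 24.05616442  -1.14657195 -49.3700433 ] -11.208921591257274
135 [ 19.61855438  -1.15135659 -40.29552673] -12.105635318557855
145 [ 15.18094434  -1.15614123 -31.22101016] -13.002349045858432
155 [ 10.74333429  -1.16092586 -22.14649359] -13.89906277315902
165 [  6.30572425  -1.1657105  -13.07197702] -14.795776500459596
175 [ 1.86811421 -1.17049514 -3.99746045] -15.692490227760182
```

```bash
python3 - <<'E'
import cv2
im=cv2.imread("pics/wrist0.png"); cv2.imwrite("pics/w0z.png",cv2.resize(im[300:430,100:300],None,fx=4,fy=4,interpolation=cv2.INTER_CUBIC))
E
```

```text
(no output)
```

View pics/w0z.png

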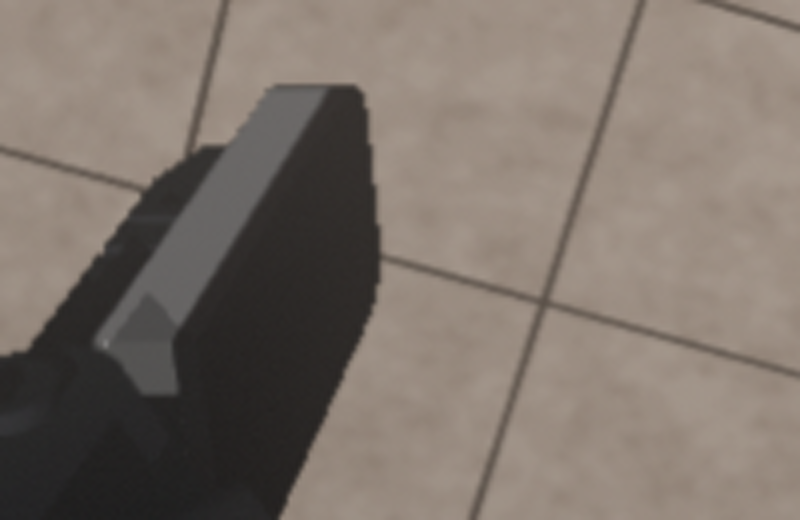

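Emit:
apply_moves(targets=[{"dx": 0, "dy": 0, "dz": 8, "ax": 0, "ay": 0, "az": 0, "jaw": 0}, {"dx": 7.7, "dy": -6.2, "dz": 0, "ax": 0, "ay": 0, "az": 0.157, "jaw": 0}, {"dx": 7.7, "dy": -6.2, "dz": 0, "ax": 0, "ay": 0, "az": 0.157, "jaw": 0}, {"dx": 7.7, "dy": -6.2, "dz": 0, "ax": 0, "ay": 0, "az": 0.157, "jaw": 0}, {"dx": 7.7, "dy": -6.2, "dz": 0, "ax": 0, "ay": 0, "az": 0.157, "jaw": 0}, {"dx": 0, "dy": 0, "dz": 0, "ax": 0, "ay": 0, "az": 0, "jaw": 0}])

```text
time: 6.4
position: [459.8, -111.2, 178.4]
ee_rot: [-0.0, 0.819, 0.573, 0.001]
contact_force: [-0.7, 0.1, -0.6]
grip_width: 0.1
```

Emit:
apply_moves(targets=[{"dx": 0, "dy": 0, "dz": -10, "ax": 0, "ay": 0, "az": 0, "jaw": 0}, {"dx": 0, "dy": 0, "dz": -3, "ax": 0, "ay": 0, "az": 0, "jaw": 0}, {"dx": 0, "dy": 0, "dz": -3, "ax": 0, "ay": 0, "az": 0, "jaw": 0}])

```text
time: 6.78
position: [458.7, -110.3, 161.6]
ee_rot: [-0.0, 0.819, 0.574, -0.0]
contact_force: [0.6, -0.9, 0.1]
grip_width: -0.2
```

Emit:
apply_moves(targets=[{"dx": 0, "dy": 0, "dz": -3, "ax": 0, "ay": 0, "az": 0, "jaw": 0}, {"dx": 0, "dy": 0, "dz": -3, "ax": 0, "ay": 0, "az": 0, "jaw": 0}])

```text
time: 7.02
position: [459.1, -110.5, 155.9]
ee_rot: [0.0, 0.819, 0.574, 0.0]
contact_force: [0.4, 0.1, 1.2]
grip_width: -0.5
```

```bash
python3 - <<'E'
from h import *
snap("wrist","w7"); s=telemetry.get_state(); print(s['position'],s['contact_force'])
spot("pics/raw_w7.png",199)
E
```

```text
[ 458.86359488 -110.53676768  155.55251534] [ 0.33715864  0.78573998 -0.38444124]
spot [  257   104   121   120 11160] [317.01729391 163.4484767 ] [480.62946124 -49.74182516 199.        ]
```

View pics/w7.png

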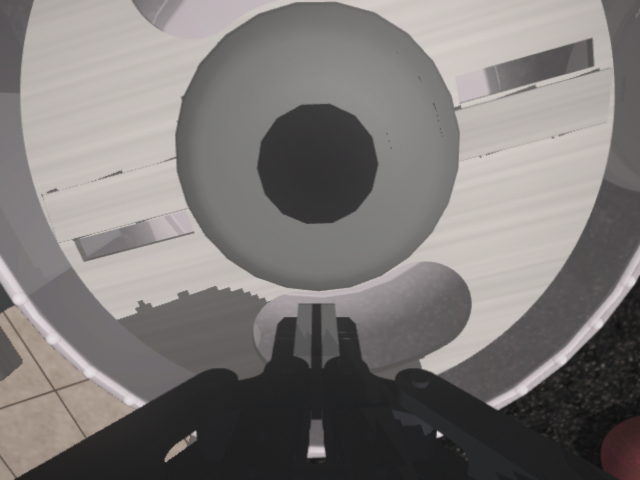

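Emit:
apply_moves(targets=[{"dx": 0, "dy": 0, "dz": -3, "ax": 0, "ay": 0, "az": 0, "jaw": 0}, {"dx": 0, "dy": 0, "dz": -3, "ax": 0, "ay": 0, "az": 0, "jaw": 0}, {"dx": 0, "dy": 0, "dz": -3, "ax": 0, "ay": 0, "az": 0, "jaw": 0}])

```text
time: 7.45
position: [459.0, -110.6, 146.8]
ee_rot: [0.0, 0.819, 0.574, 0.0]
contact_force: [-0.9, -0.2, -0.3]
grip_width: -0.1
```

```bash
python3 - <<'E'
from h import *
snap("wrist","w8"); s=telemetry.get_state(); print(s['position'],s['contact_force'])
snap("side","s8",(240,180,330,260),8)
E
```

```text
[ 458.78532563 -110.57654793  146.47089217] [-0.35211634  0.46052462 -0.07525394]
```

View pics/w8.png

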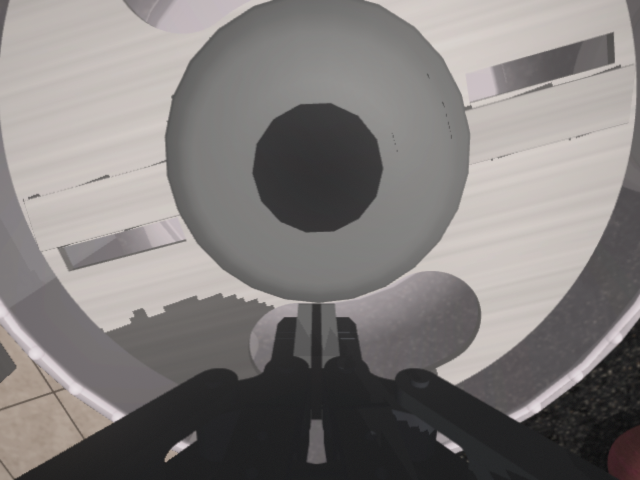

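View pics/s8.png

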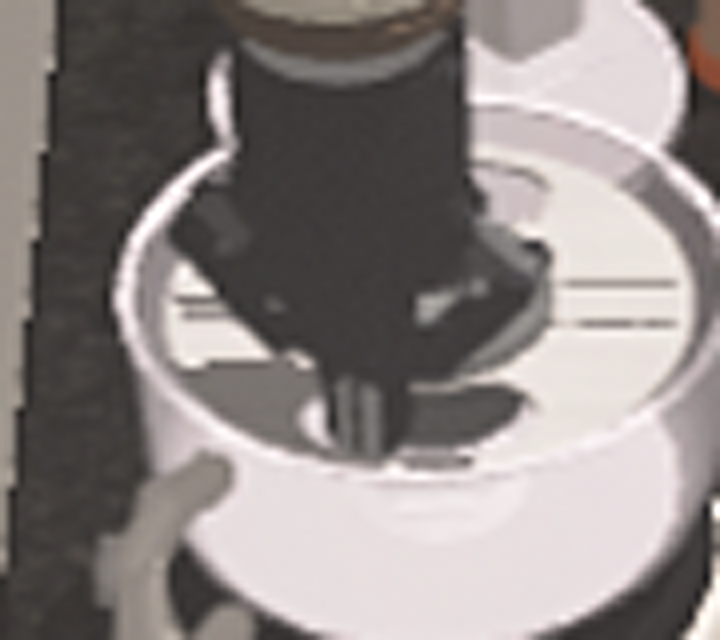

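Emit:
apply_moves(targets=[{"dx": -4.2, "dy": 1.7, "dz": 0, "ax": 0, "ay": 0, "az": -0.07, "jaw": 0}, {"dx": -4.0, "dy": 1.9, "dz": 0, "ax": 0, "ay": 0, "az": -0.07, "jaw": 0}, {"dx": -3.9, "dy": 2.2, "dz": 0, "ax": 0, "ay": 0, "az": -0.07, "jaw": 0}, {"dx": 0, "dy": 0, "dz": 0, "ax": 0, "ay": 0, "az": 0, "jaw": 0}])

```text
time: 8.05
position: [446.9, -104.8, 147.1]
ee_rot: [0.0, 0.874, 0.485, -0.0]
contact_force: [0.2, -0.6, -0.1]
grip_width: -0.2
```

Emit:
apply_moves(targets=[{"dx": -3.7, "dy": 2.5, "dz": 0, "ax": 0, "ay": 0, "az": -0.07, "jaw": 0}, {"dx": -3.5, "dy": 2.7, "dz": 0, "ax": 0, "ay": 0, "az": -0.07, "jaw": 0}, {"dx": 0, "dy": 0, "dz": 0, "ax": 0, "ay": 0, "az": 0, "jaw": 0}])

```text
time: 8.43
position: [440.0, -99.5, 147.1]
ee_rot: [0.0, 0.906, 0.424, 0.0]
contact_force: [0.9, 0.1, 0.3]
grip_width: -0.2
```

```bash
python3 - <<'E'
from h import *
snap("wrist","w9"); s=telemetry.get_state(); print(s['position'],s['contact_force'])
spot("pics/raw_w9.png",199)
E
```

```text
[440.0192837  -99.67708037 147.1251451 ] [-0.02032011 -0.41537126 -0.91515624]
spot [  250   101   128   131 12937] [313.10427456 165.96537064] [480.24021292 -48.84341974 199.        ]
```

View pics/w9.png

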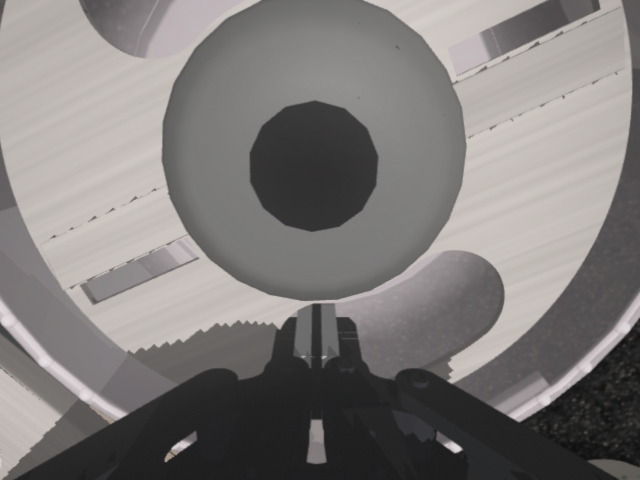

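Emit:
apply_moves(targets=[{"dx": -3.3, "dy": 3.0, "dz": 0, "ax": 0, "ay": 0, "az": -0.07, "jaw": 0}, {"dx": -3.1, "dy": 3.2, "dz": 0, "ax": 0, "ay": 0, "az": -0.07, "jaw": 0}])

```text
time: 8.72
position: [433.8, -93.7, 147.1]
ee_rot: [0.0, 0.934, 0.358, 0.0]
contact_force: [0.5, 0.5, 0.6]
grip_width: -0.4
```

Emit:
apply_moves(targets=[{"dx": -2.9, "dy": 3.4, "dz": 0, "ax": 0, "ay": 0, "az": -0.07, "jaw": 0}, {"dx": -2.6, "dy": 3.6, "dz": 0, "ax": 0, "ay": 0, "az": -0.07, "jaw": 0}])

```text
time: 8.98
position: [428.2, -86.7, 147.1]
ee_rot: [0.0, 0.956, 0.292, 0.0]
contact_force: [1.3, -0.4, 0.1]
grip_width: -0.2
```

Emit:
apply_moves(targets=[{"dx": -2.4, "dy": 3.8, "dz": 0, "ax": 0, "ay": 0, "az": -0.07, "jaw": 0}, {"dx": -2.1, "dy": 3.9, "dz": 0, "ax": 0, "ay": 0, "az": -0.07, "jaw": 0}])

```text
time: 9.22
position: [423.7, -79.0, 147.1]
ee_rot: [0.0, 0.975, 0.224, 0.0]
contact_force: [-0.2, -1.1, 0.5]
grip_width: 0.0
```

Emit:
apply_moves(targets=[{"dx": -1.8, "dy": 4.1, "dz": 0, "ax": 0, "ay": 0, "az": -0.07, "jaw": 0}, {"dx": -1.5, "dy": 4.2, "dz": 0, "ax": 0, "ay": 0, "az": -0.07, "jaw": 0}])

```text
time: 9.48
position: [420.4, -70.7, 147.1]
ee_rot: [0.0, 0.988, 0.156, 0.0]
contact_force: [-0.2, -1.4, 0.4]
grip_width: -0.2
```

```bash
python3 - <<'E'
from h import *
snap("wrist","w10"); s=telemetry.get_state(); print(s['position'],s['contact_force'],s['q'])
spot("pics/raw_w10.png",199)
E
```

```text
[420.15073678 -70.04237264 147.0630672 ] [ 0.02961746 -0.34845347 -0.40603876] [ 0.76048964  0.2186854  -0.72373989  2.13957858  0.19304851  0.84617475
 -1.34064177]
spot [  249   101   128   130 12983] [312.27189402 165.63198028] [480.68891362 -48.33820826 199.        ]
```

View pics/w10.png

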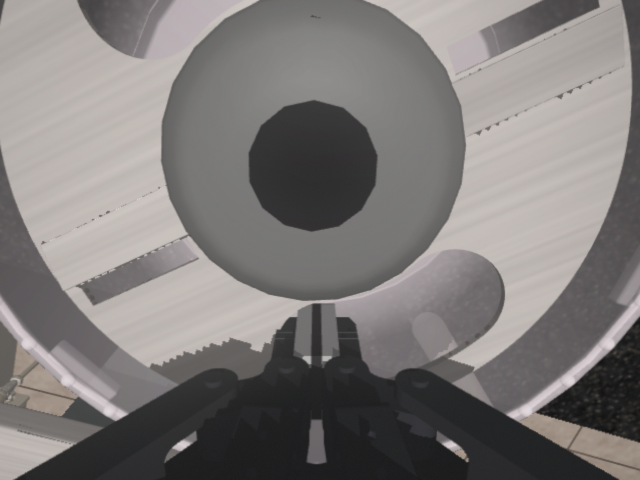

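Emit:
apply_moves(targets=[{"dx": -1.3, "dy": 4.3, "dz": 0, "ax": 0, "ay": 0, "az": -0.07, "jaw": 0}, {"dx": -1.0, "dy": 4.4, "dz": 0, "ax": 0, "ay": 0, "az": -0.07, "jaw": 0}, {"dx": 0, "dy": 0, "dz": 0, "ax": 0, "ay": 0, "az": 0, "jaw": 0}])

```text
time: 9.9
position: [418.0, -61.7, 147.1]
ee_rot: [0.0, 0.996, 0.088, 0.0]
contact_force: [1.0, -0.9, -0.6]
grip_width: -0.1
```

Emit:
apply_moves(targets=[{"dx": -0.6, "dy": 4.4, "dz": 0, "ax": 0, "ay": 0, "az": -0.07, "jaw": 0}, {"dx": -0.3, "dy": 4.5, "dz": 0, "ax": 0, "ay": 0, "az": -0.07, "jaw": 0}, {"dx": 0, "dy": 0, "dz": 0, "ax": 0, "ay": 0, "az": 0, "jaw": 0}])

```text
time: 10.28
position: [417.0, -52.8, 147.0]
ee_rot: [0.0, 1.0, 0.018, 0.0]
contact_force: [0.5, 0.0, 0.5]
grip_width: 0.2
```

Emit:
apply_moves(targets=[{"dx": 0, "dy": 4.5, "dz": 0, "ax": 0, "ay": 0, "az": -0.07, "jaw": 0}, {"dx": 0.3, "dy": 4.5, "dz": 0, "ax": 0, "ay": 0, "az": -0.07, "jaw": 0}, {"dx": 0, "dy": 0, "dz": 0, "ax": 0, "ay": 0, "az": 0, "jaw": 0}])

```text
time: 10.65
position: [417.1, -43.8, 147.0]
ee_rot: [-0.0, 0.999, -0.052, -0.0]
contact_force: [0.0, 0.1, -0.2]
grip_width: 0.2
```

```bash
python3 - <<'E'
from h import *
snap("wrist","w11"); s=telemetry.get_state(); print(s['position'],s['contact_force'],s['q'])
spot("pics/raw_w11.png",199)
E
```

```text
[417.00201726 -43.88719269 146.9142814 ] [-0.55290833  0.34985287  0.82394784] [ 0.66272142  0.1978861  -0.6775723   2.15453203  0.16626608  0.83945585
 -1.79126419]
spot [  252    98   128   131 13041] [315.17989418 163.22421593] [481.27075814 -49.10107061 199.        ]
```

Emit:
apply_moves(targets=[{"dx": 0.6, "dy": 4.4, "dz": 0, "ax": 0, "ay": 0, "az": -0.07, "jaw": 0}, {"dx": 0.9, "dy": 4.4, "dz": 0, "ax": 0, "ay": 0, "az": -0.07, "jaw": 0}, {"dx": 0, "dy": 0, "dz": 0, "ax": 0, "ay": 0, "az": 0, "jaw": 0}])

```text
time: 11.08
position: [418.6, -34.9, 147.0]
ee_rot: [-0.0, 0.993, -0.122, -0.0]
contact_force: [-0.3, -0.7, 0.8]
grip_width: 0.2
```

Emit:
apply_moves(targets=[{"dx": 1.2, "dy": 4.3, "dz": 0, "ax": 0, "ay": 0, "az": -0.07, "jaw": 0}, {"dx": 1.5, "dy": 4.2, "dz": 0, "ax": 0, "ay": 0, "az": -0.07, "jaw": 0}, {"dx": 0, "dy": 0, "dz": 0, "ax": 0, "ay": 0, "az": 0, "jaw": 0}])

```text
time: 11.45
position: [421.3, -26.5, 147.0]
ee_rot: [0.0, 0.982, -0.191, -0.0]
contact_force: [-0.1, 0.6, 0.6]
grip_width: -0.5
```

```bash
python3 - <<'E'
from h import *
snap("wrist","w12"); s=telemetry.get_state(); print(s['position'],s['contact_force'],s['q'])
spot("pics/raw_w12.png",199)
E
```

```text
[421.26359257 -26.72332667 146.94810956] [-0.1729329   0.00258361 -0.99731001] [ 0.59204879  0.19873043 -0.64650886  2.1494352   0.16060447  0.83943764
 -2.10727648]
spot [  252    98   119   122 11286] [310.74463938 158.14123693] [482.82731582 -48.88489843 199.        ]
```

View pics/w12.png

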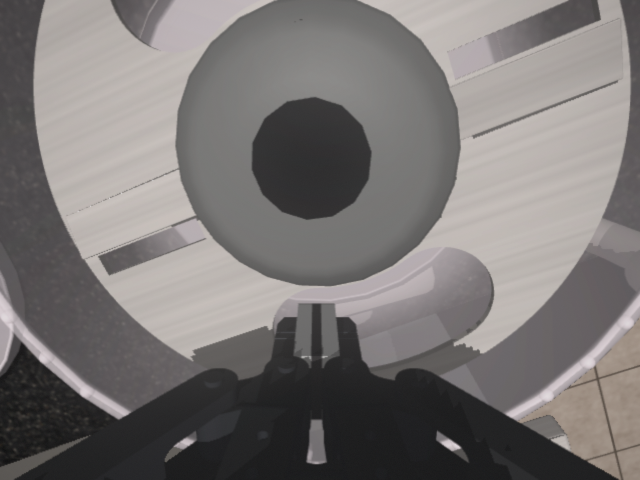

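Emit:
apply_moves(targets=[{"dx": 0, "dy": 0, "dz": 8, "ax": 0, "ay": 0, "az": 0, "jaw": 0}, {"dx": 0, "dy": 0, "dz": 20, "ax": 0, "ay": 0, "az": 0, "jaw": 0}, {"dx": 0, "dy": 0, "dz": 30, "ax": 0, "ay": 0, "az": 0, "jaw": 0}, {"dx": 0, "dy": 0, "dz": 10, "ax": 0, "ay": 0, "az": 0.1, "jaw": 0}, {"dx": 20, "dy": -8, "dz": 0, "ax": 0, "ay": 0, "az": 0.15, "jaw": 0}, {"dx": 20, "dy": -8, "dz": 0, "ax": 0, "ay": 0, "az": 0.15, "jaw": 0}, {"dx": 20, "dy": -7, "dz": 0, "ax": 0, "ay": 0, "az": 0.15, "jaw": 0}, {"dx": 0, "dy": 0, "dz": 0, "ax": 0, "ay": 0, "az": 0, "jaw": 0}, {"dx": 0, "dy": 0, "dz": 0, "ax": 0, "ay": 0, "az": 0, "jaw": 0}])

```text
time: 12.62
position: [480.6, -49.3, 215.0]
ee_rot: [-0.0, 0.997, 0.081, -0.0]
contact_force: [-0.5, 0.8, -0.8]
grip_width: 0.2
```

```bash
python3 - <<'E'
from h import *
snap("wrist","w13"); s=telemetry.get_state(); print(s['position'],s['contact_force'],s['q'])
spot("pics/raw_w13.png",192)
snap("side","s13",(240,180,330,260),8)
E
```

```text
[480.52699936 -49.26367428 215.03950163] [0.16372021 0.64629723 0.25587405] [ 0.65800661  0.22424245 -0.69123472  1.94644434  0.1664497   1.02803466
 -1.51654865]
```

View pics/w13.png

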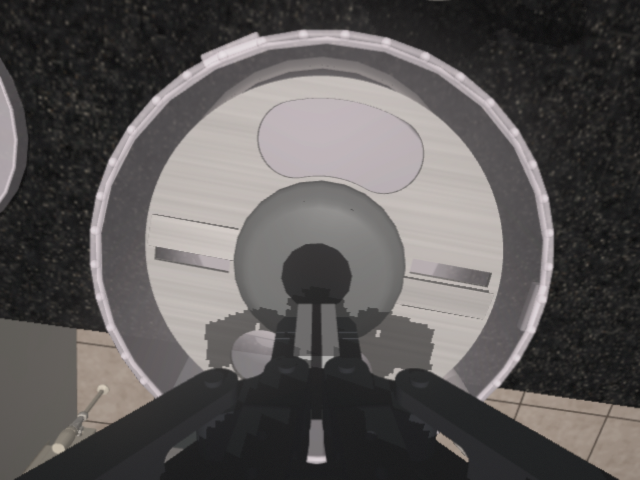

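View pics/s13.png

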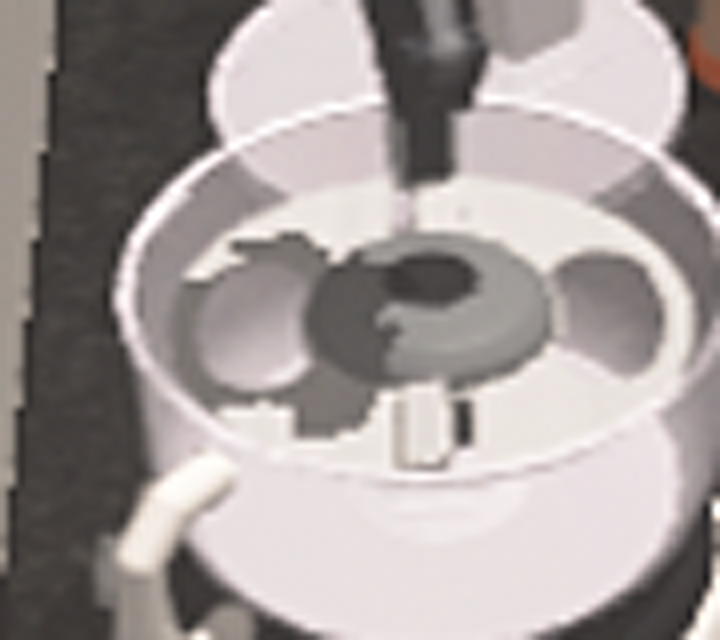

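```bash
python3 - <<'E'
from h import *
m=camera_model("wrist")
print(ray("wrist",[(317,276)],192,m)); 
for z in (215,225,237,245): print(z,(proj("side",[480.6,-49.3,z])-[240,180])*8)
print(ray("side",[(240+430/8,180+279/8)],192))
E
```

```text
[[482.54053561 -48.11494796 192.        ]]
215 [[424.95554444 216.42308274]]
225 [[423.86396983 193.21865995]]
237 [[422.54094584 165.04229954]]
245 [[421.65088893 146.05465168]]
[[481.33070641 -54.9452419  192.        ]]
```

Emit:
apply_moves(targets=[{"dx": 0.5, "dy": -0.5, "dz": -15, "ax": 0, "ay": 0, "az": 0, "jaw": 0}, {"dx": 0, "dy": 0, "dz": -12, "ax": 0, "ay": 0, "az": 0, "jaw": 0}, {"dx": 0, "dy": 0, "dz": -4, "ax": 0, "ay": 0, "az": 0, "jaw": 0}, {"dx": 0, "dy": 0, "dz": 0, "ax": 0, "ay": 0, "az": 0, "jaw": 0}])

```text
time: 13.22
position: [481.4, -49.8, 183.4]
ee_rot: [-0.0, 0.997, 0.081, -0.001]
contact_force: [0.5, -0.6, 0.2]
grip_width: -0.1
```

Emit:
apply_moves(targets=[{"dx": 0, "dy": 0, "dz": -2, "ax": 0, "ay": 0, "az": 0, "jaw": 0}, {"dx": 0, "dy": 0, "dz": -2, "ax": 0, "ay": 0, "az": 0, "jaw": 0}])

```text
time: 13.48
position: [482.1, -50.0, 180.2]
ee_rot: [0.0, 0.997, 0.081, 0.0]
contact_force: [0.2, 0.2, 0.8]
grip_width: 0.0
```

Emit:
apply_moves(targets=[{"dx": 0, "dy": 0, "dz": -1.5, "ax": 0, "ay": 0, "az": 0, "jaw": 0}, {"dx": 0, "dy": 0, "dz": -1.5, "ax": 0, "ay": 0, "az": 0, "jaw": 0}])

```text
time: 13.72
position: [481.9, -50.0, 177.0]
ee_rot: [0.0, 0.997, 0.081, 0.0]
contact_force: [-0.1, 0.3, -0.4]
grip_width: 0.1
```

Emit:
apply_moves(targets=[{"dx": 0, "dy": 0, "dz": -1, "ax": 0, "ay": 0, "az": 0, "jaw": 0}, {"dx": 0, "dy": 0, "dz": -1, "ax": 0, "ay": 0, "az": 0, "jaw": 0}])

```text
time: 13.98
position: [481.9, -50.0, 175.0]
ee_rot: [0.0, 0.997, 0.081, 0.0]
contact_force: [0.1, -0.1, 0.3]
grip_width: -0.1
```

Emit:
apply_moves(targets=[{"dx": 0, "dy": 0, "dz": -1, "ax": 0, "ay": 0, "az": 0, "jaw": 0}, {"dx": 0, "dy": 0, "dz": -1, "ax": 0, "ay": 0, "az": 0, "jaw": 0}])

```text
time: 14.22
position: [481.9, -50.0, 172.9]
ee_rot: [0.0, 0.997, 0.081, 0.0]
contact_force: [-0.7, -0.4, 0.2]
grip_width: -0.2
```

Emit:
apply_moves(targets=[{"dx": 0, "dy": 0, "dz": -1, "ax": 0, "ay": 0, "az": 0, "jaw": 0}, {"dx": 0, "dy": 0, "dz": -1, "ax": 0, "ay": 0, "az": 0, "jaw": 0}])

```text
time: 14.48
position: [481.9, -50.0, 170.9]
ee_rot: [0.0, 0.997, 0.081, 0.0]
contact_force: [0.0, -0.1, -0.1]
grip_width: 0.0
```

Emit:
apply_moves(targets=[{"dx": 0, "dy": 0, "dz": -1, "ax": 0, "ay": 0, "az": 0, "jaw": 0}, {"dx": 0, "dy": 0, "dz": -0.5, "ax": 0, "ay": 0, "az": 0, "jaw": 0}])

```text
time: 14.72
position: [482.1, -50.1, 169.9]
ee_rot: [0.0, 0.997, 0.081, 0.0]
contact_force: [-1.2, -0.6, 4.7]
grip_width: -0.2
```

Emit:
apply_moves(targets=[{"dx": 0, "dy": 0, "dz": -0.5, "ax": 0, "ay": 0, "az": 0, "jaw": 0}])

```text
time: 14.85
position: [482.4, -50.3, 169.7]
ee_rot: [0.0, 0.997, 0.081, 0.0]
contact_force: [-1.7, -0.6, 6.2]
grip_width: -0.2
```

Emit:
apply_moves(targets=[{"dx": 0, "dy": 0, "dz": -0.7, "ax": 0, "ay": 0, "az": 0, "jaw": 0}])

```text
time: 14.98
position: [482.8, -50.5, 169.3]
ee_rot: [0.001, 0.997, 0.081, 0.001]
contact_force: [-1.3, -1.9, 8.8]
grip_width: 0.2
```

Emit:
apply_moves(targets=[{"dx": 0, "dy": 0, "dz": -0.8, "ax": 0, "ay": 0, "az": 0, "jaw": 0}])

```text
time: 15.1
position: [483.0, -50.6, 168.7]
ee_rot: [0.001, 0.997, 0.081, 0.001]
contact_force: [-1.5, -1.4, 8.3]
grip_width: 0.0
```

Emit:
apply_moves(targets=[{"dx": 0, "dy": 0, "dz": -0.8, "ax": 0, "ay": 0, "az": 0, "jaw": 0}])

```text
time: 15.22
position: [482.9, -50.6, 167.7]
ee_rot: [0.001, 0.997, 0.081, 0.001]
contact_force: [-0.4, -1.4, 5.7]
grip_width: -0.2
```

Emit:
apply_moves(targets=[{"dx": 0, "dy": 0, "dz": -1, "ax": 0, "ay": 0, "az": 0, "jaw": 0}, {"dx": 0, "dy": 0, "dz": -1, "ax": 0, "ay": 0, "az": 0, "jaw": 0}])

```text
time: 15.48
position: [481.9, -50.2, 164.7]
ee_rot: [0.0, 0.997, 0.081, 0.0]
contact_force: [-0.8, -2.0, 6.0]
grip_width: -0.1
```

Emit:
apply_moves(targets=[{"dx": 0, "dy": 0, "dz": -1, "ax": 0, "ay": 0, "az": 0, "jaw": 0}])

```text
time: 15.6
position: [482.1, -50.3, 164.6]
ee_rot: [0.0, 0.997, 0.081, 0.0]
contact_force: [-6.2, -1.5, 18.7]
grip_width: -0.3
```

Emit:
apply_moves(targets=[{"dx": 0, "dy": 0, "dz": 2, "ax": 0, "ay": 0, "az": 0, "jaw": 0}, {"dx": 0, "dy": 0, "dz": 8, "ax": 0, "ay": 0, "az": 0, "jaw": 0}, {"dx": 0, "dy": 0, "dz": 25, "ax": 0, "ay": 0, "az": 0, "jaw": 0}, {"dx": -15, "dy": -15, "dz": 30, "ax": 0, "ay": 0, "az": 0, "jaw": 0}, {"dx": -30, "dy": -30, "dz": 20, "ax": 0, "ay": 0, "az": 0, "jaw": 0}, {"dx": -15, "dy": -15, "dz": 0, "ax": 0, "ay": 0, "az": 0, "jaw": 0}, {"dx": 0, "dy": 0, "dz": 0, "ax": 0, "ay": 0, "az": 0, "jaw": 0}, {"dx": 0, "dy": 0, "dz": 0, "ax": 0, "ay": 0, "az": 0, "jaw": 0}])

```text
time: 16.6
position: [422.4, -109.3, 248.8]
ee_rot: [-0.0, 0.997, 0.082, 0.0]
contact_force: [1.1, 0.1, -0.5]
grip_width: 0.0
```

```bash
python3 - <<'E'
from h import *
snap("wrist","w14"); s=telemetry.get_state(); print(s['position'],s['contact_force'],s['q'])
for z in (185,192): spot("pics/raw_w14.png",z)
im=snap("side","s14",(240,180,330,260),8)
E
```

```text
[ 422.48374744 -108.9964233   248.69610688] [-0.0250284  -0.26247465 -0.02236855] [ 0.8285708   0.0724675  -0.65997251  2.00566944  0.0495536   1.07890424
 -1.26004848]
spot [ 192   96   64   66 3270] [223.57370031 128.43914373] [481.16471276 -49.57413222 185.        ]
spot [  381     0   259   346 71206] [529.85676769 168.08749263] [ 487.27444365 -211.79058586  185.        ]
spot [ 192   96   64   66 3270] [223.57370031 128.43914373] [481.75144843 -50.9774719  192.        ]
spot [  381     0   259   346 71206] [529.85676769 168.08749263] [ 487.67238114 -208.18123828  192.        ]
```

View pics/w14.png

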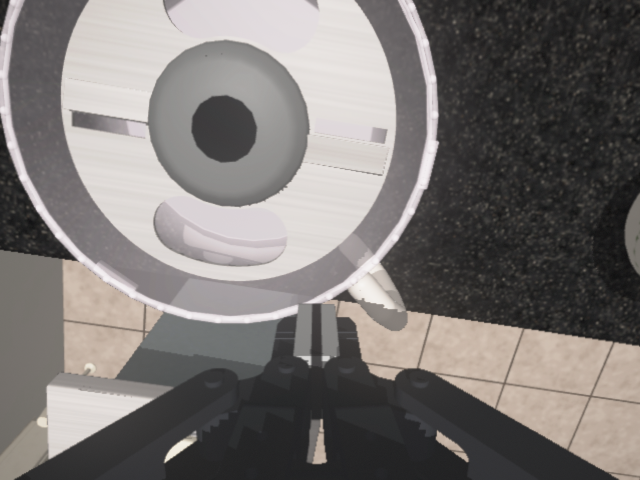

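View pics/s14.png

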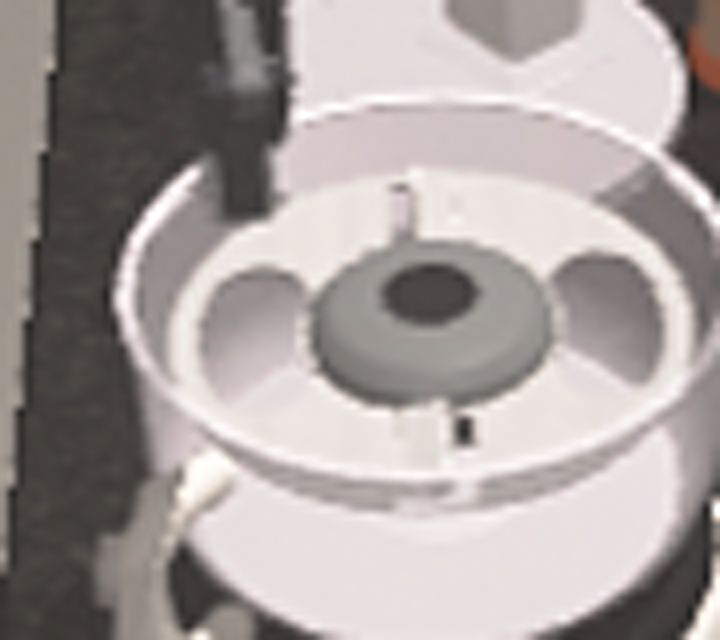

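```bash
python3 - <<'E'
from h import *
for f in ("side0","raw_s13","raw_s14"):
    g=cv2.cvtColor(cv2.imread(f"pics/{f}.png"),cv2.COLOR_BGR2GRAY)[203:226,280:306]
    c,l,s,ce=cv2.connectedComponentsWithStats((g<85).astype(np.uint8)); i=1+np.argmax(s[1:,4]); print(f,s[i],ce[i]+[280,203])
for z in (199,192,185): print(z,proj("side",[480.9,-51.5,z]))
# level check: plate edge ellipse extents vs home height, wrist image
m=camera_model("wrist"); im=cv2.imread("pics/raw_w14.png")
for zz,col in ((169,(0,0,255)),(176,(0,255,0))):
    X=[[481+91.5*np.cos(t),-49.6+91.5*np.sin(t),zz] for t in np.arange(0,6.28,.1)]
    for q in proj("wrist",X,m): cv2.circle(im,(int(q[0]),int(q[1])),1,col,-1)
cv2.imwrite("pics/w14o.png",cv2.resize(im[0:330,0:450],None,fx=1.7,fy=1.7))
E
```

```text
side0 [ 8  6 11  7 57] [293.01754386 212.35087719]
raw_s13 [ 6  9 13  6 59] [292.6779661  214.38983051]
raw_s14 [ 8 10 11  7 58] [293.22413793 216.13793103]
199 [[293.46601962 212.12141833]]
192 [[293.55910299 214.10021392]]
185 [[293.65159853 216.06430883]]
```

View pics/w14o.png

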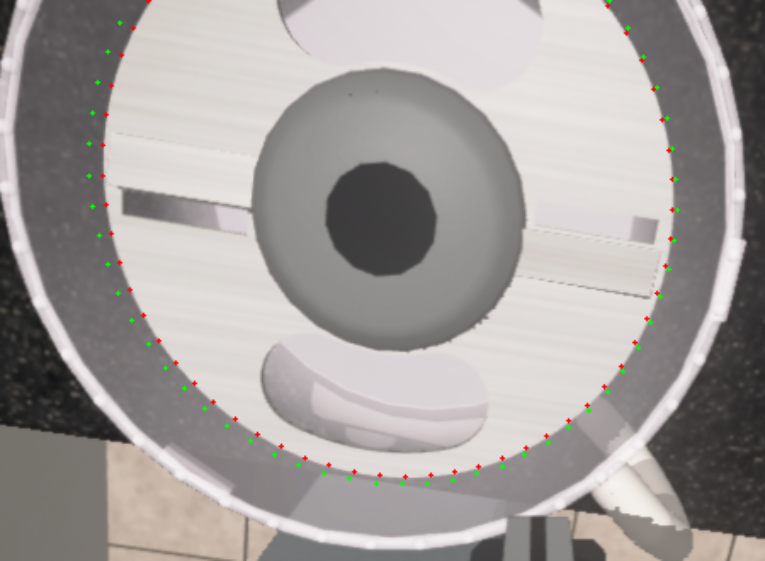

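Side-view drops match 199, 192 and 185 mm, and the plate edge fits the home height all the way round, so the disc is home and level. The arm is clear; I'm handing the job in.

```bash
python3 -c "
from workcell import bot,telemetry
s=telemetry.get_state();print(s['contact_force'],abs(s['qd']).max());print(bot.finish_job())"
```

```text
[ 0.11172111 -0.1109878   0.29624044] 0.003986835088586121
the job is handed in; nothing more can be done
None
```

The disc dropped over the studs, snapped home and looks level, and I handed the job in at about 17 s. No verdict is reported, so this rests on my own checks.

**What I did:** I put the shut fingertips in a finger hole and turned the disc clockwise by roughly 70 to 85° until it dropped. I then lifted out, pressed down on the hub centre and backed the arm clear. It snapped at about 9 N; the highest force read was about 19 N (mean of the last control period), as it bottomed out.

**Last checks:**
- **Height:** in the side view the hub spot fell 2.0 px and then 1.7 px, against 2.0 px expected for each 7 mm. It ends at row 216.1, where 216.1 is expected for fully home.
- **Level:** the plate's edge matches the drawn outline for the home height all the way round in the wrist picture.
- **Centring:** the hub spot measured (481.2, −49.6) mm, the same before and after within about 2 mm.
- **Arm and loose things:** the arm was clear and still, with contact force near zero. I kept it away from the lid, the china bowl and the onion, but did not measure them at the end.

**What disagreed:** the shut fingers end about 22 mm behind the reported TCP. Because of that, my first sweep passed above the plate without touching it. The wrist picture showed the gap, and contact with the hub at TCP height 170 mm confirmed it. I corrected for it and repeated the sweep.

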